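# Shut and latch the bread box

### The arm

A 7-joint arm with a two-finger parallel gripper is mounted at the origin on the work surface. World frame = base frame: x ahead of the robot, y to its left, z up, the work surface at z = 0. Lengths are in m, angles in rad, forces in N, time in s.
With the tool pointing down it reaches from about 0.4 to 0.85 m from the base axis. Payload 10.4 kg.
Tool frame: the origin (TCP) lies midway between the tips of the shut fingers; the grasp point (between the pads) lies 19 mm behind it; z points along the fingers, y is the line along which they close (so a half turn about z gives the same grasp; the last joint's range is limited). The gripper opens to 85 mm and grips with 20 to 120 N. Pads are 22 mm wide; open, the fingers measure 114 mm over their backs; the gripper's body (76 mm by 85 mm) begins 54 mm behind the grasp point. The pads swing forward as they close: fully open they stand 13 mm farther back than shut.
Start: joints at [1.316, 0.332, -0.065, 1.46, 0.022, 1.35, -0.088], TCP at [0.144, -0.608, 0.231] pointing down, gripper open.
Joint ranges: [-2.6, 2.6], [-0.5, 2.12], [-1.47, 1.34], [0.16, 2.42], [-1.27, 4.41], [0.06, 2.06], [-2.6, 2.6]. Speed limits (rad/s): [2.22, 2.22, 2.79, 2.79, 3.14, 3.14, 3.14].

### API

Orientations are given as a unit quaternion [x, y, z, w].
In Python, from workcell import get_obs, camera, camera_params, hand_in gives the robot as it stands.
- The arm moves only by the tool carry_out, never from a script. Its argument "commands" is a list that holds one entry, the list of rows, each a list of 6 numbers: the shift along the tool's x, y, z in units of 40 mm (1.0 is 40 mm), then the turn, a rotation vector about the tool's x, y, z in units of 6 degrees (1.0 is 6 degrees). In form: [[[x, y, z, ax, ay, az], ...]]. A call has 1 to 20 rows; each row shifts and turns the commanded pose from where the row before left it, along the tool's axes as they then stand; what a row does not reach is not made up. A row lasts 1/12 s, in which the tool goes at most 41.7 mm and 7.16 degrees, less where a joint would pass 70% of its speed; a pose out of reach is approached as far as the arm can. A call is refused whole if a number of a shift passes 1 or a number of a turn 1, either way. A call with a gripper value outside its range is refused whole. "hand" is the closure, from -1 (fully open) to 1 (shut), set as the call begins (left out, the last holds). The fingers move at their own pace and stop on an object; "force" is the grip in N (left out, the last holds). Time passes only in rows, so rows that do not move let the fingers close. It gives the time, the measured TCP pose, the force, the opening and the grip force at its end, in the units of the state.
- get_obs(): the state, without advancing time (a new reading comes with each control period).
- camera(name): name is "scene" or "top" or "wrist"; returns the picture (384x512x3 uint8, red, green, blue); there is no depth.
- camera_params(name): a dict with "mtx" (3x3 intrinsics, pixels), "R" (3x3) and "t" (3): a world point X has camera coordinates R X + t. Camera axes: x right, y down, z forward; pixel columns grow to the right and rows downward; lengths in m; the calibration is good to about 2 mm. A picture is of the moment at which its call begins: read the wrist's pose just before it. camera_params takes no time and is no camera call; for the wrist camera it gives the pose at the moment of the call.
- hand_in(): hands the job in; it is judged then, once.
The state is a dict: "clock": time; "joint_pos": joint angles; "joint_velocities": joint speeds; "tau": joint torques, N m; "position": TCP position; "ee_rot": TCP orientation; "ft_force": force on the tool from outside, world axes, zero at the start; "torque": the same for the moment, N m; "grip_width": opening from 0.0 (shut) to 1.0 (fully open); "grasp_force": force on a finger pad.
Only numpy, scipy, OpenCV 4.12 (cv2) and the standard library are available. Lean on these libraries where they do the work, as an engineer would, in place of code of your own. Each camera call takes 0.05 s, during which the arm holds its last target. There are 200 camera calls.

### The job

Push the open lid of the bread box down until it is fully shut, and only then flip the latch lever on the box's near side over past its middle so that it snaps across the lid. Nothing is to be picked up: the box stays standing where it is on the counter, and the crock, the jar and the mug are left alone.

Things in the scene. Friction and masses are not known exactly. Their poses are not given: they have to be found in the camera images.
- bread_box: Enamelled steel bread box, loose, about 2.5 kg, 160 (x) x 300 (y) x 120 (z) mm without its lid. Origin: centre of its underside. x points from the latch side (near long wall, x = -80 mm) to the hinge side (far wall, x = +80 mm), y along its length, z up; yaw up to 0.33 rad. Latch bracket at the middle of the near wall: 40 mm wide, out to x = -108 mm, top at z = 144 mm.
- lid (a joint): Hinge of the flat wooden lid (304 mm along y, 162 mm from hinge to free edge, 12 mm thick), rad. 0 = shut, level on the rim, top 132 mm above the counter; grows to 1.3 as the near edge swings up. Hinge line along the box's y at box x = +80, z = 120 mm, at the lid's underside. Stiff (0.35 N m): it stays where left; 1 to 3 N on the upper face near the free edge swings it down.
- lid_edge (a point): Middle of the lid's free edge, on the upper (outer) face, 162 mm from the hinge line.
- latch (a joint): Latch lever, rad. 0 = open, leaning out from the box 1.0 from upright (its start); 1.0 = upright; 2.15 = latched, leaning in over the lid 1.15 from upright. Pin along the box's y at box x = -96, y = 0, z = 134 mm. A spring drives it from its middle (1.075) to the nearer end stop with up to 0.22 N m: about 4 N at the tip starts it, and beyond the middle it snaps over by itself.
- latch_tip (a point): Centre of the latch lever's rolled end: a steel roll 16 mm in diameter, 36 mm long along the box's y, 58 mm from the pin, on a flat bar 22 mm wide, 6 mm thick. Open: 165 mm above the counter, 145 mm from the box's centre on the near side; upright: 192 mm above the counter; latched: 158 mm above the counter, over the lid.
- crock: Round glazed crock with wooden spoons, 90 mm in diameter, 140 mm high, spoons up to 255 mm; origin at the centre of its underside. Loose, not part of the job.
- jar: White lidded storage jar, 72 mm in diameter, 120 mm high; origin at the centre of its underside. Loose, not part of the job.
- mug: Mug with a handle, 76 mm in diameter, 85 mm high; origin at the centre of its underside. Loose, not part of the job.
Not all that is in view belongs to the job. Leave any green look-alike of the mug alone.

How it is judged:
By the outcome, as a careful person would: the job done as asked, in the order asked, and still so for the second after the job is handed in, with the robot touching nothing.
It also fails if it takes over 43 s, if anything falls off the work surface, if the arm or the gripper's body presses on something with over 40 N, if the wrist force passes 120 N, or if a joint passes its speed limit or range.

## Working session

There is one attempt and no reset: what is moved stays moved. The work goes in short steps, Python scripts to look and compute and a tool call to move; the robot and the scene stay as the last step left them, time stands still between calls to the robot, and variables do not carry over. Pictures are saved under pics/ and viewed, at most 10 in all, crops included, and the job is handed in when it is done.

Besides the shell and the picture viewer there is one more tool, called after "Request:" as a command line: name --argument value ..., lists and objects as JSON in quotes. carry_out: Moves the arm, as the interface text tells. Its arguments: {"type":"object","properties":{"commands":{"type":"array"},"hand":{"type":"number"},"force":{"type":"number"}},"required":["commands"]}

```bash
mkdir -p pics; python3 - <<'E'
from workcell import *
import cv2,numpy as np
o=get_obs();print(o['clock'],o['position'],o['ee_rot'],o['ft_force'])
for n in("scene","top"):
    cv2.imwrite(f"pics/{n}0.png",camera(n)[:,:,::-1]);p=camera_params(n)
    print(n,p['mtx'].tolist(),p['R'].round(4).tolist(),p['t'])
E
```

```text
0.0 [ 0.14349615 -0.60791061  0.23053407] [ 9.93289112e-01  1.15655722e-01 -1.15636944e-04 -6.93969748e-04] [0.52569989 0.28972019 0.51746928]
scene [[495.0900508210786, 0.0, 260.6192546750066], [0.0, 495.0900508210786, 190.9243140149907], [0.0, 0.0, 1.0]] [[0.7393, 0.6732, 0.0164], [0.5363, -0.5738, -0.619], [-0.4073, 0.4664, -0.7852]] [-0.42040956 -0.19616498  1.56098728]
top [[367.00342404487577, 0.0, 240.2903957155793], [0.0, 367.00342404487577, 189.53019697769173], [0.0, 0.0, 1.0]] [[-0.0058, -0.9993, -0.0381], [-0.9935, 0.0101, -0.1136], [0.1139, 0.0372, -0.9928]] [0.05925051 0.56000014 0.90624196]
```

View pics/scene0.png

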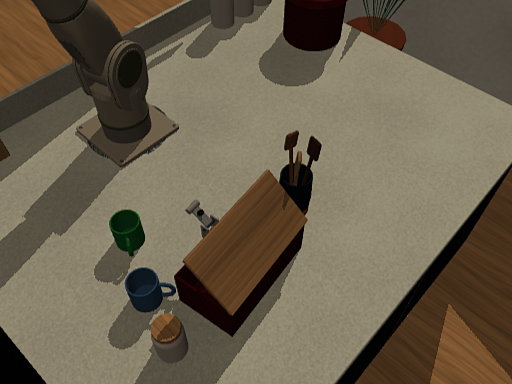

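View pics/top0.png

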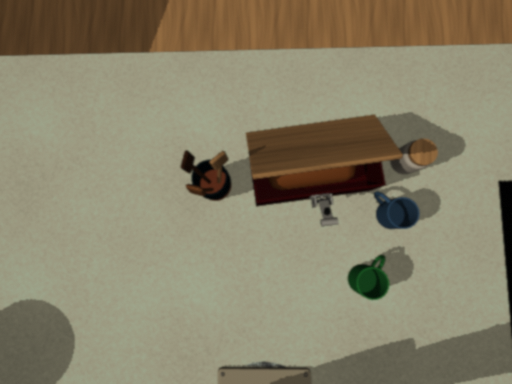

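The scene view shows the open lid with corners near (267,172), (183,262), (307,217) and (229,310), and the latch roll near (194,208). In the top view the latch roll is near (329,222), the near rim runs (256,203)–(384,190), and the lid's free edge runs (250,177)–(397,158). The jar, blue mug and green look-alike are to the right, and the crock is to the left. I'll enlarge the box and latch.

```bash
python3 - <<'E'
import cv2,numpy as np
t=cv2.imread("pics/top0.png")[105:245,175:445];s=cv2.imread("pics/scene0.png")[125:345,115:325]
t=cv2.convertScaleAbs(t,alpha=1.6);s=cv2.convertScaleAbs(s,alpha=1.6)
a=cv2.resize(t,None,fx=2.96,fy=2.96,interpolation=cv2.INTER_CUBIC)
print(a.shape)
cv2.imwrite("pics/c_top.png",a)
cv2.imwrite("pics/c_sc.png",cv2.resize(s,None,fx=2.7,fy=2.7,interpolation=cv2.INTER_CUBIC))
E
```

```text
(414, 799, 3)
```

View pics/c_top.png

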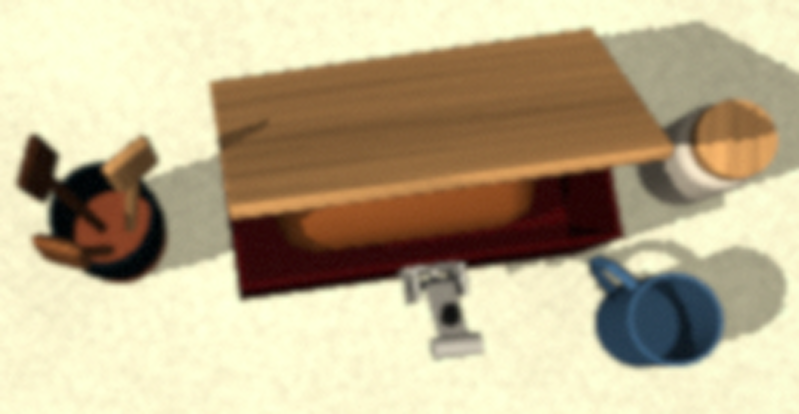

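View pics/c_sc.png

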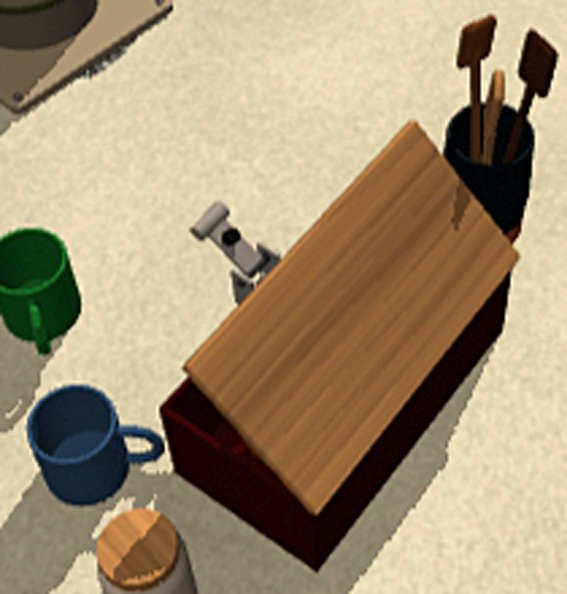

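```bash
cat > h.py <<'E'
from workcell import *
import numpy as np
from scipy.spatial.transform import Rotation as Ro
P={n:camera_params(n) for n in("scene","top")}
def ray(n,uv):
    p=P[n];R=np.array(p['R']);c=-R.T@p['t'];d=R.T@np.linalg.solve(p['mtx'],[*uv,1]);return c,d/np.linalg.norm(d)
def plane(n,uv,z):
    c,d=ray(n,uv);return c+d*(z-c[2])/d[2]
def tri(a,b):
    c1,d1=ray("top",a);c2,d2=ray("scene",b)
    s=np.linalg.lstsq(np.c_[d1,-d2],c2-c1,rcond=None)[0];A=c1+s[0]*d1;B=c2+s[1]*d2
    return (A+B)/2,np.linalg.norm(A-B)
T=lambda u,v:(u/2.96+175,v/2.96+105)
S=lambda u,v:(u/2.7+115,v/2.7+125)
E
python3 - <<'E'
from h import *
np.set_printoptions(precision=4,suppress=True)
for n,a,b in[("freeL",(231,206),(413,122)),("freeR",(670,149),(185,369)),("hingeL",(211,83),(518,256)),("hingeR",(593,30),(316,514)),("roll",(456,345),(210,221))]:
    print(n,*tri(T(*a),S(*b)))
print(a:=plane("top",T(241,297),.12),b:=plane("top",T(622,235),.12))
print("roll",plane("top",T(456,345),.165),plane("scene",S(210,221),.165))
d=b-a;print(np.linalg.norm(d),np.arctan2(d[0],-d[1]))
for n,c,z in[("mug",(675,318),.085),("jar",(735,140),.12),("crock",(108,222),.14)]:print(n,plane("top",T(*c),z))
E
```

```text
freeL [0.5675 0.0213 0.2333] 0.00023245175985213868
freeR [ 0.6035 -0.2764  0.2301] 0.00017860788454853187
hingeL [0.683  0.0369 0.1273] 0.0012359473459611135
hingeR [ 0.7214 -0.2626  0.1271] 0.00288561715616503
roll [ 0.4745 -0.1408  0.1639] 0.0017927227614355228
[0.5134 0.0145 0.12  ] [ 0.5589 -0.2804  0.12  ]
roll [ 0.4739 -0.1412  0.165 ] [ 0.4759 -0.1408  0.165 ]
0.2984484981808083 0.1531335517795462
mug [ 0.4962 -0.3312  0.085 ]
jar [ 0.6325 -0.3708  0.12  ]
crock [0.5707 0.1163 0.14  ]
```

Request:
carry_out --commands '[[[0,0,-1,0,0,1],[0.75,-0.62,0,0,0,0],[0.75,-0.62,0,0,0,0],[0.75,-0.62,0,0,0,0],[0.75,-0.62,0,0,0,0],[0.75,-0.62,0,0,0,0],[0.75,-0.62,0,0,0,0],[0.75,-0.62,0,0,0,0],[0.75,-0.62,0,0,0,0],[0.75,-0.62,0,0,0,0],[0.75,-0.62,0,0,0,0],[0.75,-0.62,0,0,0,0],[0.75,-0.62,0,0,0,0],[0.75,-0.62,0,0,0,0],[0.75,-0.62,0,0,0,0],[0.75,-0.62,0,0,0,0],[0,0,0,0,0,0],[0,0,0,0,0,0]]]' --hand 1 --force 40

```text
clock: 1.6
position: [0.5438, -0.1796, 0.2706]
ee_rot: [0.998, 0.066, -0.0, -0.001]
ft_force: [0.4, -2.0, 0.2]
grip_width: -0.001
grasp_force: 0.0
```

Request:
carry_out --commands '[[[0.75,-0.6,0,0,0,0],[0.75,-0.6,0,0,0,0],[0,0,0,0,0,0],[0,0,0.4,0,0,0],[0,0,0.4,0,0,0],[0,0,0.2,0,0,0],[0,0,0.2,0,0,0],[0,0,0.2,0,0,0],[0,0,0.2,0,0,0],[0,0,0.2,0,0,0],[0,0,0,0,0,0]]]'

```text
clock: 2.52
position: [0.5956, -0.1272, 0.1976]
ee_rot: [0.998, 0.063, -0.001, -0.0]
ft_force: [-1.0, -1.2, -0.2]
grip_width: -0.0
grasp_force: 0.0
```

```bash
python3 - <<'E'
from workcell import *
import cv2,numpy as np
im=np.hstack([camera("scene")[125:345,80:325],camera("top")[105:245,175:445].copy().repeat(1,0) if 0 else np.pad(camera("top")[85:265,175:445],((0,40),(0,0),(0,0)))])
im=cv2.convertScaleAbs(im[:,:,::-1],alpha=1.6);im=cv2.resize(im,None,fx=1.55,fy=1.55,interpolation=cv2.INTER_CUBIC)
cv2.imwrite("pics/p1.png",im)
E
```

```text
(no output)
```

View pics/p1.png

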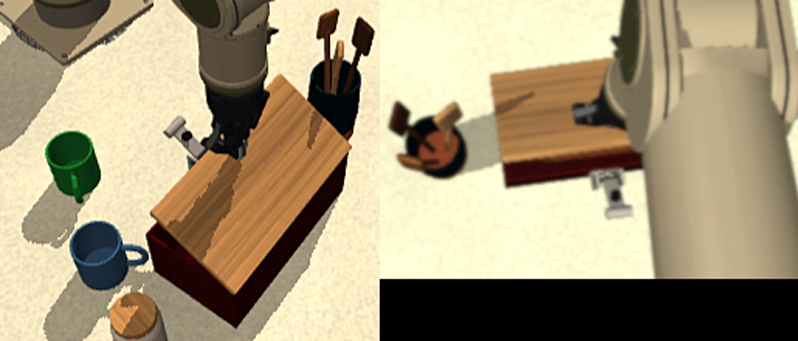

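The fingertip is on the lid's upper face at about (237,150) in the left panel. The lid has come partly down and the box hasn't moved, so I'll keep pushing.

Request:
carry_out --commands '[[[-0.1,0,0.2,0,0,0],[-0.1,0,0.2,0,0,0],[-0.1,0,0.2,0,0,0],[-0.1,0,0.2,0,0,0],[-0.1,0,0.2,0,0,0],[0,0,0.2,0,0,0],[0,0,0.15,0,0,0],[0,0,0,0,0,0]]]'

```text
clock: 3.28
position: [0.5756, -0.1296, 0.1436]
ee_rot: [0.998, 0.063, -0.001, -0.0]
ft_force: [0.7, 1.2, -0.0]
grip_width: -0.001
grasp_force: 0.0
```

Request:
carry_out --commands '[[[0,0,0.1,0,0,0],[0,0,0.1,0,0,0],[0,0,0.07,0,0,0],[0,0,0,0,0,0],[0,0,0,0,0,0]]]'

```text
clock: 3.7
position: [0.5765, -0.1295, 0.1344]
ee_rot: [0.998, 0.064, -0.0, -0.0]
ft_force: [-0.3, 0.4, -0.1]
grip_width: -0.001
grasp_force: 0.0
```

Request:
carry_out --commands '[[[0,0,0.07,0,0,0],[0,0,0,0,0,0]]]'

```text
clock: 3.87
position: [0.5768, -0.1296, 0.1322]
ee_rot: [0.998, 0.064, 0.001, 0.0]
ft_force: [0.9, -1.0, 3.0]
grip_width: -0.003
grasp_force: 1.4
```

Request:
carry_out --commands '[[[0,0,0.05,0,0,0],[0,0,0,0,0,0]]]'

```text
clock: 4.03
position: [0.5769, -0.1296, 0.1321]
ee_rot: [0.998, 0.063, 0.001, 0.001]
ft_force: [-8.7, 1.6, 19.2]
grip_width: -0.001
grasp_force: 9.9
```

Contact is firm at z = 0.132 m, the shut height, with 19 N. I'll lift off, back away, tilt the fingers to get under the roll, and check.

Request:
carry_out --commands '[[[0,0,-0.5,0,0,0],[0,0,-1,0,0,0],[0,0,-1,0,0,0],[-1,0,0,0,0,0],[-1,0,0,0,0,0],[-1,0,0,0,0,0],[-1,0,0,0,0,0],[0,0,0,0,1,0],[0,0,0,0,1,0],[0,0,0,0,1,0],[0,0,0,0,1,0],[0,0,0,0,1,0],[0,0,0,0,1,0],[0,0,0,0,0,0],[0,0,0,0,0,0]]]'

```text
clock: 5.28
position: [0.4169, -0.1497, 0.2294]
ee_rot: [0.949, 0.06, 0.308, -0.02]
ft_force: [-0.0, 0.1, 0.8]
grip_width: -0.006
grasp_force: 0.0
```

```bash
python3 - <<'E'
from workcell import *
import cv2,numpy as np
print(get_obs()['joint_pos'])
im=np.hstack([camera("scene")[125:345,80:325],np.pad(camera("top")[85:265,175:445],((0,40),(0,0),(0,0)))])
im=cv2.convertScaleAbs(im[:,:,::-1],alpha=1.6);im=cv2.resize(im,None,fx=1.55,fy=1.55,interpolation=cv2.INTER_CUBIC)
cv2.imwrite("pics/p2.png",im)
E
```

```text
[ 0.71268178 -0.42191139 -0.15442575  2.32469619 -0.62495529  0.81895117
 -0.55039149]
```

View pics/p2.png

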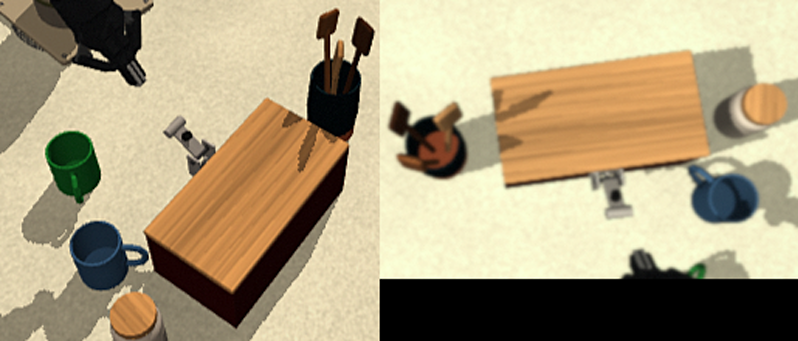

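The picture shows the lid flat and shut. The roll is at about (176,125) in the left panel and (619,212) in the right. I'll measure again.

```bash
python3 - <<'E'
from h import *
np.set_printoptions(precision=4,suppress=True)
T=lambda u,v:((u-380)/1.55+175,v/1.55+85)
S=lambda u,v:(u/1.55+80,v/1.55+125)
L=tri(T(505,184),S(266,98));R=tri(T(709,154),S(146,233));r=tri(T(619,211),S(176,125))
print(L,R,r)
d=(R[0]-L[0]);psi=np.arctan2(d[0],-d[1]);print("yaw",psi)
o=get_obs();M=Ro.from_quat(o['ee_rot']).as_matrix();print(M)
bx=np.array([np.cos(psi),np.sin(psi),0]);by=np.array([-bx[1],bx[0],0])
m=(L[0]+R[0])/2;print("mid",m,"roll rel mid in box",(r[0]-m)@bx,(r[0]-m)@by)
E
```

```text
(array([0.5176, 0.0172, 0.1265]), np.float64(0.002468594444636462)) (array([ 0.5596, -0.2819,  0.1255]), np.float64(0.0036780596852025948)) (array([ 0.4758, -0.1397,  0.1687]), np.float64(0.0030278617635053186))
yaw 0.13950232547725527
[[ 0.8031  0.1278  0.582 ]
 [ 0.1042 -0.9918  0.0741]
 [ 0.5867  0.0011 -0.8098]]
mid [ 0.5386 -0.1323  0.126 ] roll rel mid in box -0.06321238147113682 0.001417568332690056
```

Request:
carry_out --commands '[[[-0.19,0,0.61,0,0,0],[-0.19,0,0.61,0,0,0],[-0.19,0,0.61,0,0,0],[-0.19,-0.05,0.61,0,0,0],[0,0,0,0,0,0],[0,0,0,0,0,0]]]'

```text
clock: 5.88
position: [0.4506, -0.1427, 0.1325]
ee_rot: [0.949, 0.061, 0.307, -0.021]
ft_force: [-0.6, 0.9, 0.4]
grip_width: 0.0
grasp_force: 0.0
```

```bash
python3 - <<'E'
from h import *
import cv2
o=get_obs();M=Ro.from_quat(o['ee_rot']).as_matrix();print(o['joint_pos'].round(2) if hasattr(o['joint_pos'],'round') else o['joint_pos'],M.round(3),"roll in tool",M.T@(np.array([.475,-.141,.165])-o['position']))
im=np.hstack([camera("scene")[170:270,150:285],camera("wrist")[::3,::3][:100]*0+0 if 0 else camera("top")[150:250,260:395]])
im=cv2.convertScaleAbs(im[:,:,::-1],alpha=1.6);cv2.imwrite("pics/p3.png",cv2.resize(im,None,fx=2.9,fy=2.9,interpolation=cv2.INTER_CUBIC))
E
```

```text
[ 0.64 -0.21 -0.18  2.4  -0.78  0.53 -0.39] [[ 0.804  0.129  0.581]
 [ 0.104 -0.992  0.077]
 [ 0.586 -0.002 -0.81 ]] roll in tool [ 0.038848    0.00137306 -0.01199119]
```

View pics/p3.png

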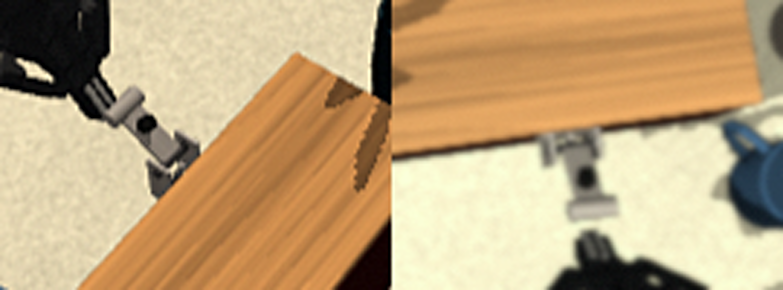

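The fingers sit below and behind the roll and are centred on it, with 39 mm between the TCP and the roll along tool x. Next I'll make contact and then follow the lever's arc.

Request:
carry_out --commands '[[[0.25,0.03,-0.1,0,0,0],[0.25,0,0,0,0,0],[0.2,0,0,0,0,0],[0.2,0,-0.03,0,0,0],[0.2,0,-0.03,0,0,0],[0,0,0,0,0,0]]]'

```text
clock: 6.48
position: [0.4828, -0.1413, 0.1663]
ee_rot: [0.949, 0.061, 0.309, -0.019]
ft_force: [-4.1, -0.5, 1.1]
grip_width: 0.003
grasp_force: 1.5
```

Request:
carry_out --commands '[[[0.2,0,0.03,0,0,0],[0.2,0,0.07,0,0,0],[0.2,0,0.08,0,0,0],[0.15,0,0.08,0,0,0],[0,0,0,0,0,0]]]'

```text
clock: 6.9
position: [0.5134, -0.1367, 0.1741]
ee_rot: [0.949, 0.061, 0.309, -0.019]
ft_force: [-0.2, 0.2, -0.1]
grip_width: -0.001
grasp_force: 0.0
```

The force has dropped to zero, so the lever has probably snapped over. I'll back away and check.

Request:
carry_out --commands '[[[-0.4,0,-0.3,0,0,0],[-0.6,0,-0.5,0,0,0],[-0.6,0,-0.6,0,0,0],[0,0,-1,0,0,0],[0,0,0,0,0,0],[0,0,0,0,0,0]]]'

```text
clock: 7.4
position: [0.4047, -0.1518, 0.2156]
ee_rot: [0.949, 0.06, 0.31, -0.018]
ft_force: [0.1, -0.8, -0.1]
grip_width: -0.001
grasp_force: 0.0
```

```bash
python3 - <<'E'
from workcell import *
import cv2,numpy as np
im=np.hstack([camera("scene")[125:345,80:325],np.pad(camera("top")[85:265,175:445],((0,40),(0,0),(0,0)))])
im=cv2.convertScaleAbs(im[:,:,::-1],alpha=1.6);im=cv2.resize(im,None,fx=1.55,fy=1.55,interpolation=cv2.INTER_CUBIC)
cv2.imwrite("pics/p4.png",im);print(get_obs()['clock'])
E
```

```text
7.5
```

View pics/p4.png

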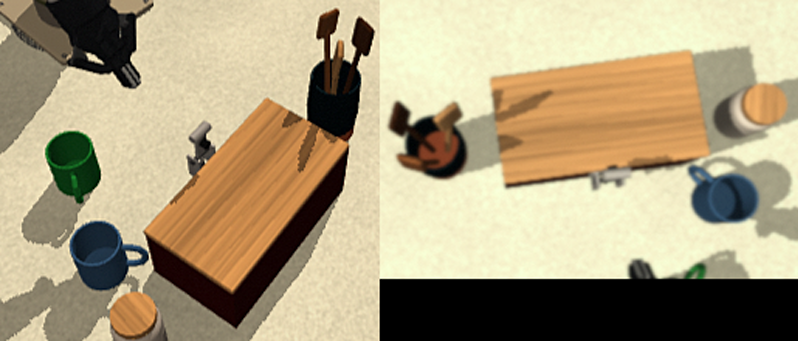

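The lever stands near upright: the roll is at (202,128) in the left panel and (618,178) in the right. I'll measure it and see which way it is moving.

```bash
cat > roll.py <<'E'
from h import *
import cv2
def q(u,v):pass
def grab(name):
    im=np.hstack([camera("scene")[160:250,170:305],camera("top")[160:250,260:395]])
    im=cv2.convertScaleAbs(im[:,:,::-1],alpha=1.6);cv2.imwrite(name,cv2.resize(im,None,fx=2.9,fy=2.9,interpolation=cv2.INTER_CUBIC))
E
python3 - <<'E'
from roll import *
T=lambda u,v:((u-380)/1.55+175,v/1.55+85)
S=lambda u,v:(u/1.55+80,v/1.55+125)
print(tri(T(618,177),S(202,128)))
grab("pics/p5.png");print(get_obs()['clock'])
E
```

```text
(array([ 0.5227284 , -0.13201083,  0.19701636]), np.float64(0.0091683694218965))
7.6
```

View pics/p5.png

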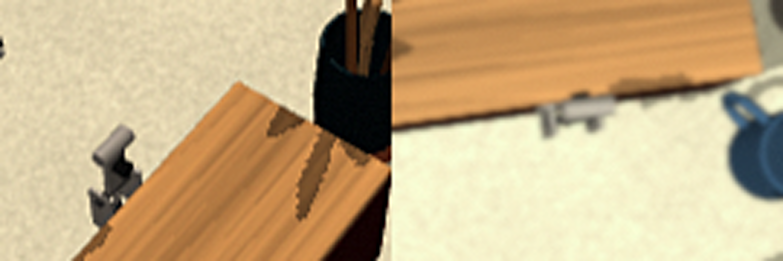

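The lever is resting just about at its balance point with the roll at z ≈ 0.19 m. I'll push it further in.

Request:
carry_out --commands '[[[0.45,0,0.61,0,0,0],[0.45,0,0.61,0,0,0],[0.45,0,0.61,0,0,0],[0.2,0,0.15,0,0,0],[0.2,0,0.15,0,0,0],[0.2,0,0.15,0,0,0],[0.2,0,0.15,0,0,0],[0.2,0,0.15,0,0,0],[0.2,0,0.15,0,0,0],[0,0,0,0,0,0]]]'

```text
clock: 8.43
position: [0.5516, -0.1318, 0.1853]
ee_rot: [0.949, 0.061, 0.309, -0.02]
ft_force: [-0.7, 0.0, 0.5]
grip_width: 0.002
grasp_force: 0.0
```

Request:
carry_out --commands '[[[-0.4,0,-0.4,0,0,0],[-0.6,0,-0.7,0,0,0],[-0.6,0,-0.7,0,0,0],[-0.3,0,-0.8,0,0,0],[0,0,0,0,0,0],[0,0,0,0,0,0],[0,0,0,0,0,0],[0,0,0,0,0,0]]]'

```text
clock: 9.1
position: [0.4288, -0.1473, 0.2237]
ee_rot: [0.949, 0.061, 0.308, -0.02]
ft_force: [0.2, 0.2, -0.8]
grip_width: -0.002
grasp_force: 0.0
```

```bash
python3 - <<'E'
from roll import *
grab("pics/p6.png");print(get_obs()['clock'])
E
```

```text
9.2
```

View pics/p6.png

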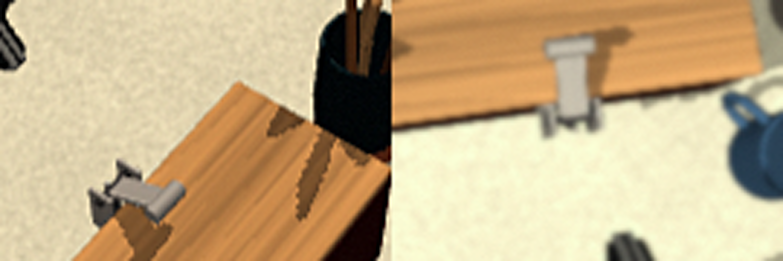

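The lever is now over the lid: the roll is at (165,198) in the left half and (570,46) in the right. I'll check the roll's position, then hand in if it matches.

```bash
python3 - <<'E'
from roll import *
p,e=tri(((570-391.5)/2.9+260,46/2.9+160),(165/2.9+170,198/2.9+160))
x=(p-np.array([.617,-.122,0]))@np.array([.991,.135,0]);print(p,e,x)
if abs(x+.043)<.012 and abs(p[2]-.158)<.012: print(hand_in())
E
```

```text
[ 0.57504341 -0.12813553  0.16101074] 0.0024054110726810306 -0.0424072738152437
the job is handed in; nothing more can be done
None
```

The job is handed in: the lid was pushed fully shut first, then the latch was flipped over it (its roll measured within about 3 mm of the latched position), with the box in place and the crock, jar and mugs untouched; the first push left the lever balanced upright, so it took a second one.

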